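Lay up a mosaic coaster and slide it into the curing dock

TASK

Build the coaster on the ring of the white carrier tray while the tray is still drawn out of the curing dock: cork disc at the bottom, blue disc on it, mosaic disc on top with its tiles facing up, all neatly centred, each lowered onto the pile and not dropped. Then slide the loaded tray along its track, fully home against the stops, so that its front edge presses the red switch lever, with the pile still centred. Keep the tray in its track and leave the other things on the bench alone.

Things in the scene. Friction and masses are not known exactly. Their poses are not given: they have to be found in the camera images.
- dock: fixed curing dock: grey base plate 6 mm thick, 150 mm wide (x -150 to +110 mm), two aluminium guide rails along x, tops 20 mm above the bench, inner faces 124 mm apart (3 mm play each side of the tray); stop blocks at the far end, then a white switch box 40 mm high up to x = 155 mm. Origin on the bench below where the ring's centre is with the tray fully home. +x points along the track into the dock, z up.
- tray: loose white tray, 0.2 to 0.4 kg, lying between the rails, underside 6 mm above the bench: plate 130 mm (x) by 118 mm (y) by 10 mm with a printed black circle, 75 mm outer diameter, and at its -x end a 44 mm wide tongue with an upright knob. Origin at its underside below the circle's centre; +x points into the dock. Starts 45 to 75 mm short of home; slides with 1 to 5 N of friction, more if askew.
- ring (a point): centre of the printed circle, on the tray's upper face (10 mm above its underside, 16 mm above the bench)
- knob_top (a point): centre of the top of the tray's black knob: an upright cylinder of 20 mm diameter rising 34 mm from the tray's upper face (bench height 16 to 50 mm), at x = -86 mm in the tray's frame
- switch_lever (a joint): red switch lever hinged about an upright pin at the far end of the dock; 0 = at rest, leaning out into the tray's path, grows (rad) as the tray's front edge pushes it in over the last 19 mm of travel; about 0.46 with the tray fully home, lightly sprung (under 0.6 N at its tip)
- lever_tip (a point): top of the round tip (10 mm diameter) of the red switch lever, 20 mm above the bench
- cork_disc: loose brown cork disc, 64 mm diameter, 10 mm thick, about 12 g, lying flat on the bench; origin at the centre of its underside, z up
- blue_disc: loose plain blue painted disc, 64 mm diameter, 10 mm thick, about 22 g, lying flat on the bench; origin at the centre of its underside, z up
- mosaic_disc: loose orange disc with red, white and yellow square tiles on its upper face, 64 mm diameter, 10 mm thick, about 65 g, lying flat on the bench tiles up; origin at the centre of its underside, z up
- tumbler_orange: clear tumbler of orange and white tiles, 84 mm diameter, 110 mm high, at the far side; bystander; origin at centre of its underside
- tumbler_green: clear tumbler of green tiles, 84 mm diameter, 110 mm high, on the left; bystander; origin at centre of its underside
- pliers: red-handled tile pliers about 200 mm long, 12 mm high, lying flat on the left; bystander; origin on the bench near the middle, jaws to its +x
- tweezers: black tweezers 120 mm long, 10 mm high, lying flat near the robot; bystander; origin at their middle on the bench
- dish: small white dish heaped with tiles, 76 mm diameter, 30 mm high; bystander; origin at the centre of its underside
- glue: white glue bottle, 44 mm diameter, 120 mm high, right of the robot; bystander; origin at the centre of its underside
Things that resemble listed ones, but are neither listed nor needed, are in the scene too. Of the things shaped like the mosaic_disc, the orange one is meant.

How it is judged (in metres and radians):
On the way, in this order (a step that is already met when the one before it is completed fails the run):
1. cork disc lies flat and released on the tray, within 8 mm of the ring's centre, the tray still drawn out (horizontal distance between cork_disc and ring below 0.008 m and z of cork_disc in the frame of tray between 0.007 and 0.013 m and angle between cork_disc's own z axis and vertical below 0.12 rad and contact force between the fingers and cork_disc below 0.05 N and linear speed of cork_disc below 0.03 m/s and x of ring in the frame of dock below -0.028 m), for 0.2 s.
2. blue disc lies on the cork disc, centred within 6 mm and released, the tray still drawn out (horizontal distance between cork_disc and ring below 0.008 m and z of cork_disc in the frame of tray between 0.007 and 0.013 m and angle between each of cork_disc, blue_disc's own z axis and vertical below 0.12 rad and horizontal distance between blue_disc and cork_disc below 0.006 m and z of blue_disc in the frame of tray between 0.017 and 0.023 m and contact force between the fingers and blue_disc below 0.05 N and linear speed of blue_disc below 0.03 m/s and x of ring in the frame of dock below -0.028 m), for 0.2 s.
3. mosaic disc lies tiles up on the blue disc, centred within 6 mm and released, the tray still drawn out (horizontal distance between cork_disc and ring below 0.008 m and z of cork_disc in the frame of tray between 0.007 and 0.013 m and angle between each of cork_disc, blue_disc, mosaic_disc's own z axis and vertical below 0.12 rad and horizontal distance between blue_disc and cork_disc below 0.006 m and z of blue_disc in the frame of tray between 0.017 and 0.023 m and horizontal distance between mosaic_disc and blue_disc below 0.006 m and z of mosaic_disc in the frame of tray between 0.027 and 0.033 m and contact force between the fingers and mosaic_disc below 0.05 N and linear speed of mosaic_disc below 0.03 m/s and x of ring in the frame of dock below -0.028 m), for 0.2 s.
4. the tray is home and presses the switch lever with the pile on it (horizontal distance between cork_disc and ring below 0.008 m and z of cork_disc in the frame of tray between 0.007 and 0.013 m and angle between each of cork_disc, blue_disc, mosaic_disc's own z axis and vertical below 0.12 rad and horizontal distance between blue_disc and cork_disc below 0.006 m and z of blue_disc in the frame of tray between 0.017 and 0.023 m and horizontal distance between mosaic_disc and blue_disc below 0.006 m and z of mosaic_disc in the frame of tray between 0.027 and 0.033 m and value of joint switch_lever above 0.38 rad and x of ring in the frame of dock between -0.005 and 0.004 m and z of tray in the frame of dock below 0.009 m), for 0.2 s.
At the end, for the whole second after the job is handed in: Cork disc flat on the tray within 8 mm of the ring's centre, blue disc on it and mosaic disc on that (tiles up), each within 6 mm of the centre of the one below; the tray in its track within 5 mm of home, the switch lever pressed to more than 0.38 rad, all at rest (all of step 4 and linear speed of each of cork_disc, blue_disc, mosaic_disc, tray below 0.02 m/s); the robot touches nothing.
It fails at once if a disc is dropped or flung (falls free from more than about 13 mm) ((contact force between the fingers and cork_disc below 0.01 N and linear speed of cork_disc above 0.5 m/s) or (contact force between the fingers and blue_disc below 0.01 N and linear speed of blue_disc above 0.5 m/s) or (contact force between the fingers and mosaic_disc below 0.01 N and linear speed of mosaic_disc above 0.5 m/s)).
It fails at once if the tray is lifted out of its track (z of tray in the frame of dock above 0.02 m).
It fails at once if a bystander is pushed more than 30 mm or knocked over (distance of any of tumbler_orange, tumbler_green, pliers, tweezers, dish, glue from where it was at the start of the episode above 0.03 m or angle between any of tumbler_orange, tumbler_green, pliers, tweezers, dish, glue's own z axis and vertical above 0.5 rad).
It also fails if it takes over 72 s, if anything falls off the work surface, if the arm or the gripper's body presses on something with over 40 N, if the wrist force passes 120 N, or if a joint passes its speed limit or range.

ROBOT

A 6-joint arm with a two-finger parallel gripper is mounted at the origin on the work surface. World frame = base frame: x ahead of the robot, y to its left, z up, the work surface at z = 0. Lengths are in mm, angles in degrees, forces in N, time in s.
With the tool pointing down it reaches from about 350 to 1000 mm from the base axis. Payload 7.1 kg.
Tool frame: the origin (TCP) lies at the very end of the fingers, on their centre line; the grasp point (between the pads) lies 19 mm behind it (pinch_z is the distance from the TCP to the grasp point, in mm); z points along the fingers, y is the line along which they close (so a half turn about z gives the same grasp; the last joint's range is limited). The gripper opens to 85 mm and grips with 20 to 120 N. Pads are 22 mm wide; open, the fingers measure 114 mm over their backs; the gripper's body (76 mm by 85 mm) begins 54 mm behind the grasp point. The pads swing forward as they close: fully open they stand 13 mm farther back than shut.
Start: joints at [68.87, 24.242, 93.386, -0, 62.372, -1.089], TCP at [214.162, 587.145, 231.319] pointing down, gripper open.
Joint ranges: [-172.04, 172.04], [-51.8, 120.97], [4.93, 147.93], [-75.15, 255.16], [6.16, 154.13], [-145.62, 145.62]. Speed limits (degrees/s): [136.94, 136.94, 172.46, 180, 180, 180].

INTERFACE

Orientations are given as [roll, pitch, yaw] about the fixed x, y, z axes, in that order (R = Rz(yaw) Ry(pitch) Rx(roll)).
In Python, from rig import get_obs, snapshot, close_job, pinch_z gives the robot as it stands.
- The arm moves only by the shell command python3 -m handwheel 'ROWS' [FORCE]. ROWS is JSON, a list of rows, each a list of 7 numbers: the shift along the tool's x, y, z in mm, then the turn, a rotation vector about the tool's x, y, z in degrees, then the closure, from 0 (fully open) to 1 (shut). A call has 1 to 20 rows; each row is the pose to reach, as a shift and turn from the pose commanded when the call began, along the tool's axes at that moment; what a row does not reach only later rows make up. A row lasts 1/10 s, in which the tool goes at most 50 mm and 8.59 degrees, less where a joint would pass 70% of its speed; a pose out of reach is approached as far as the arm can. A call with a gripper value outside its range is refused whole. The fingers move at their own pace and stop on an object; FORCE is the grip in N (left out, the last holds). Time passes only in rows, so rows that repeat a pose let the fingers close. It gives the time, the measured TCP pose, the force, the opening and the grip force at its end, in the units of the state.
- get_obs(): the state, without advancing time (a new reading comes with each control period).
- snapshot(name): name is "side" or "top"; returns a dict with "color" (420x560x3 uint8, blue, green, red), "depth" (420x560 float32, mm along the optical axis (not along the pixel's ray), 0 where there is no reading), "vfov" (degrees; the focal length in pixels is half the picture's height over the tangent of half this angle, whatever the lens; pixels are square), "cx", "cy" (the principal point, pixels), "position" and "orientation" of the camera in the world. Camera axes: x right, y up, looking along -z (the intrinsics and any distortion apply to the point x, -y, -z); pixel columns grow to the right and rows downward; lengths in mm; the calibration is good to about 2 mm. A picture is of the moment at which its call begins.
- close_job(): hands the job in; it is judged then, once.
The state is a dict: "time": time; "qpos": joint angles; "joint_velocities": joint speeds; "joint_efforts": joint torques, N m; "tcp_pos": TCP position; "ee_rot": TCP orientation; "wrist_force": force on the tool from outside, world axes, zero at the start; "moment": the same for the moment, N m; "gripper_width": opening from 0.0 (shut) to 1.0 (fully open); "gripper_force": force on a finger pad.
Only numpy, scipy, OpenCV 4.12 (cv2) and the standard library are available. Lean on these libraries where they do the work, as an engineer would, in place of code of your own. Each camera call takes 0.05 s, during which the arm holds its last target. There are 200 camera calls.

## Working session

There is one attempt and no reset: what is moved stays moved. The work goes in short steps, Python scripts to look and compute and a shell command to move; the robot and the scene stay as the last step left them, time stands still between calls to the robot, and variables do not carry over. Pictures are saved under pics/ and viewed, at most 10 in all, crops included, and the job is handed in when it is done.

```bash
ls; mkdir -p pics; cat > h.py <<'E'
import numpy as np,cv2
from rig import get_obs,snapshot,pinch_z
from scipy.spatial.transform import Rotation as R
E
python3 - <<'E'
from h import *
for n in("top","side"):
    s=snapshot(n);cv2.imwrite(f"pics/{n}0.png",s["color"])
    print({k:v for k,v in s.items() if k not in("color","depth")})
    np.save(f"{n}.npy",s,allow_pickle=True)
o=get_obs();print(o)
E
```

```text
pics
{'vfov': 46.1942577336104, 'cx': 272.4367088633108, 'cy': 209.65171330258715, 'position': array([ 334.78218368,   76.3188702 , 1380.9247807 ]), 'orientation': array([  9.23640525,  -0.8127407 , -90.31069047])}
{'vfov': 57.26192989724039, 'cx': 279.8286130745071, 'cy': 217.03555806542235, 'position': array([ 489.2926061 , -810.01589391,  997.67630666]), 'orientation': array([42.90907705, -1.14129233, -3.52912908])}
{'time': 0.1, 'qpos': array([ 6.88677283e+01,  2.42819798e+01,  9.34275802e+01,  1.31335872e-04,
        6.23733665e+01, -1.08979430e+00]), 'joint_velocities': array([ 0.00189325, -0.09092526, -0.16804158,  0.0547704 ,  0.03434996,
       -0.08681909]), 'joint_efforts': array([ 5.62012556e-04, -5.58426440e+01, -2.82445872e+01, -2.34707665e-05,
        2.99968036e-03,  3.04310697e-05]), 'tcp_pos': array([214.00246585, 586.68099683, 230.59882116]), 'ee_rot': array([-1.79917091e+02, -1.69346017e-03,  1.59957460e+02]), 'wrist_force': array([-0.44164393,  1.35964846, -1.10003125]), 'moment': array([ 0.00884839, -0.02264839, -0.01444299]), 'gripper_force': 0.0, 'gripper_width': 1.0003161452953602}
```

View pics/top0.png

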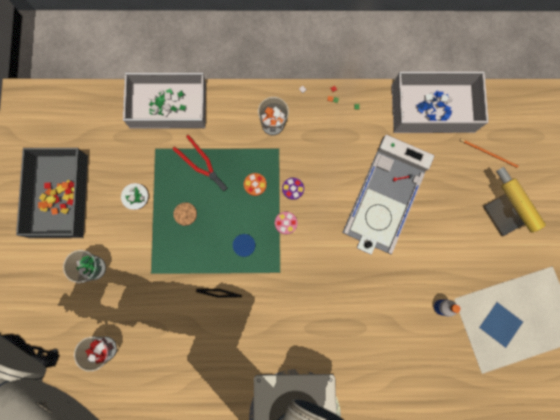

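View pics/side0.png

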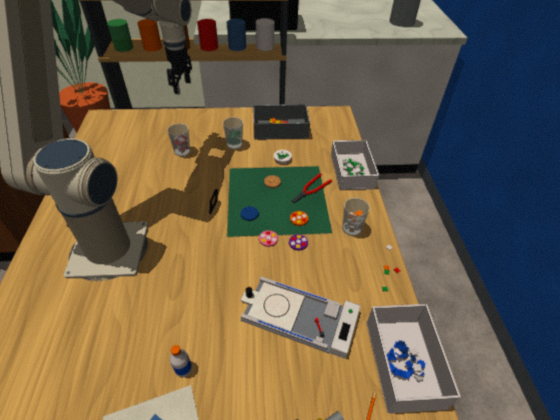

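The top view shows the cork disc at (185,214), blue at (244,245), orange mosaic at (255,184), the ring at (378,217), the knob at (367,244) and the lever tip at about (395,179). In the side view they are at (272,182), (250,214), (299,218), (277,306), (250,293) and (318,322).

```bash
cat >> h.py <<'E'
def ray(s,u,v):
    f=210/np.tan(np.radians(s["vfov"]/2))
    d=np.array([(u-s["cx"])/f,-(v-s["cy"])/f,-1.])
    return R.from_euler("xyz",s["orientation"],degrees=True).apply(d)
def plane(s,u,v,z):
    d=ray(s,u,v);return s["position"]+d*(z-s["position"][2])/d[2]
def two(s1,p1,s2,p2):
    a,b=ray(s1,*p1),ray(s2,*p2);A=np.stack([a,-b],1)
    t=np.linalg.lstsq(A,s2["position"]-s1["position"],rcond=None)[0]
    q1,q2=s1["position"]+a*t[0],s2["position"]+b*t[1]
    return (q1+q2)/2,np.linalg.norm(q1-q2)
RNG=dict(cork=((5,70,90),(18,200,255)),blue=((100,120,40),(120,255,255)),orange=((0,110,120),(16,255,255)),
 white=((0,0,170),(180,60,255)),black=((0,0,0),(180,255,60)),red=((170,150,80),(180,255,255)))
def blob(s,name,c,r,scale=6,hull=True):
    """centre of the hull ellipse of the largest blob of a colour within r px of c"""
    x0,y0=int(c[0]-r),int(c[1]-r)
    im=s["color"][y0:y0+2*r,x0:x0+2*r]
    im=cv2.resize(im,None,fx=scale,fy=scale,interpolation=cv2.INTER_CUBIC)
    m=cv2.inRange(cv2.cvtColor(im,cv2.COLOR_BGR2HSV),*map(np.array,RNG[name]))
    m=cv2.morphologyEx(m,cv2.MORPH_CLOSE,np.ones((3*scale,)*2))
    cs=cv2.findContours(m,cv2.RETR_EXTERNAL,cv2.CHAIN_APPROX_NONE)[0]
    k=max(cs,key=cv2.contourArea); e=cv2.fitEllipse(cv2.convexHull(k) if hull else k)
    M=cv2.moments(cv2.convexHull(k));g=(M["m10"]/M["m00"],M["m01"]/M["m00"])
    return np.array([x0+(g[0]+.5)/scale-.5,y0+(g[1]+.5)/scale-.5]),np.array(e[1])/scale,im,m
E
python3 - <<'E'
from h import *
t,s=[np.load(f"{n}.npy",allow_pickle=True).item() for n in("top","side")]
P=dict(cork=("cork",(185,214),(272,182)),blue=("blue",(244,245),(250,214)),mos=("orange",(255,184),(299,218)))
tiles=[]
for n,(c,a,b) in P.items():
    A=blob(t,c,a,17);B=blob(s,c,b,17)
    print(n,A[0],A[1],B[0],B[1],"top10",plane(t,*A[0],10).round(1),"side8",plane(s,*B[0],8).round(1),"two",two(t,A[0],s,B[0]))
    print("depth z", t["position"][2]-t["depth"][a[1],a[0]])
    for q in(A,B): tiles.append(np.hstack([cv2.resize(q[2],(200,200)),cv2.cvtColor(cv2.resize(q[3],(200,200)),cv2.COLOR_GRAY2BGR)]))
m=np.vstack([np.hstack(tiles[i:i+2]) for i in(0,2,4)])
cv2.imwrite("pics/d1.png",m)
a=cv2.resize(t["color"][130:260,340:440],None,fx=4,fy=4,interpolation=cv2.INTER_CUBIC)
b=cv2.resize(s["color"][275:355,235:365],None,fx=3,fy=520/80*1.0 and 3,interpolation=cv2.INTER_CUBIC)
W=np.zeros((520,800,3),np.uint8);W[:520,:400]=a;W[:240,400:790]=b;
cv2.imwrite("pics/tray1.png",W)
E
```

```text
cork [184.92551393 213.76911785] [22.02931976 22.63285573] [272.05251654 181.1095521 ] [11.59349442 16.31512197] top10 [546.7 301.7  10. ] side8 [547.3 296.7   8. ] two (array([547.74825493, 302.87874416,   2.49120853]), np.float64(0.17523618250462772))
depth z -4.218285705660946
blue [243.72830025 245.0121669 ] [22.26782481 22.47511037] [249.23206143 213.14238048] [13.90419896 17.9344724 ] top10 [458.1 136.2  10. ] side8 [458.5 130.6   8. ] two (array([458.57993474, 136.52276575,   1.8260223 ]), np.float64(0.4513749493400132))
depth z 10.808081481839054
mos [254.86942278 184.0590311 ] [22.62609355 22.97735087] [298.82936896 217.61332604] [13.92860921 18.44457626] top10 [631.5 105.2  10. ] side8 [632.2 101.5   8. ] two (array([632.79894557, 105.34678873,   3.86100622]), np.float64(0.09027997517357525))
depth z -16.393578674410946
```

View pics/d1.png

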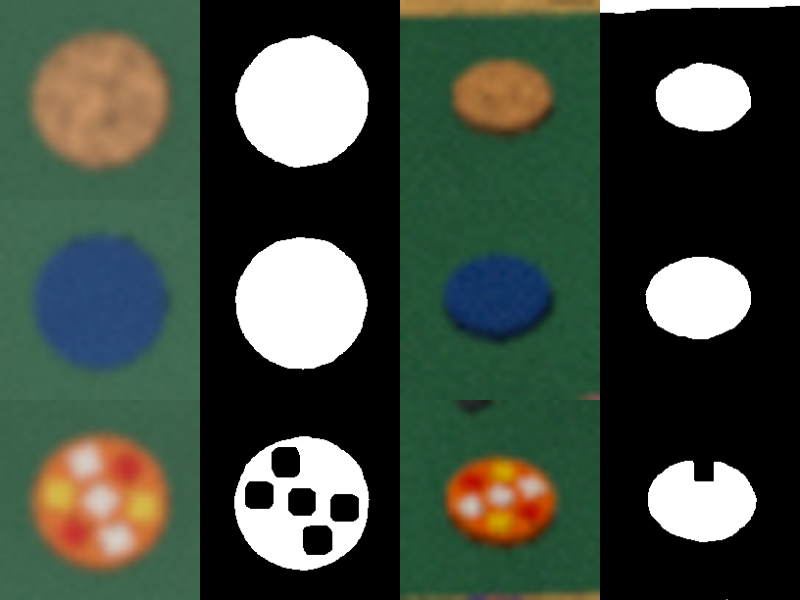

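View pics/tray1.png

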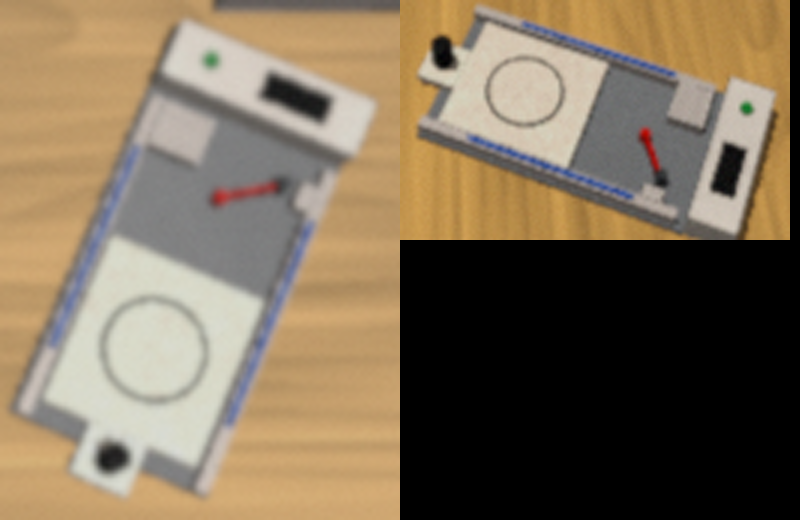

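The masks match the discs. The close-up shows the ring at top pixel (378.5,217.3), the knob at (368,244) and the rails running up and to the right.

```bash
cat >> h.py <<'E'
def ringfit(s,c,r=20,sc=6):
    """printed circle: dark thin contour inside the white plate"""
    x0,y0=int(c[0]-r),int(c[1]-r)
    g=cv2.cvtColor(s["color"][y0:y0+2*r,x0:x0+2*r],cv2.COLOR_BGR2GRAY)
    g=cv2.resize(g,None,fx=sc,fy=sc,interpolation=cv2.INTER_CUBIC)
    bh=cv2.morphologyEx(g,cv2.MORPH_BLACKHAT,cv2.getStructuringElement(2,(5*sc,)*2))
    m=(bh>35).astype(np.uint8)
    n,l,st,_=cv2.connectedComponentsWithStats(m)
    best=max(range(1,n),key=lambda i:min(st[i,2],st[i,3]) if max(st[i,2],st[i,3])<34*sc else 0)
    e=cv2.fitEllipse(cv2.findNonZero((l==best).astype(np.uint8)))
    return np.array([x0+(e[0][0]+.5)/sc-.5,y0+(e[0][1]+.5)/sc-.5]),np.array(e[1])/sc
def togo(x,y,z,yaw=None):
    o=get_obs();ps=o["ee_rot"]
    M=R.from_euler("xyz",ps,degrees=True)
    d=M.inv().apply(np.array([x,y,z])-o["tcp_pos"])
    print("t",round(o["time"],1),"tcp",o["tcp_pos"].round(1),ps.round(1),"tool shift",d.round(1),
     "" if yaw is None else f"turn z {-(yaw-ps[2]):.1f}","F",o["wrist_force"].round(1),o["gripper_width"].round(3),round(float(o["gripper_force"]),1))
E
python3 - <<'E'
from h import *
t,s=[np.load(f"{n}.npy",allow_pickle=True).item() for n in("top","side")]
rt,e1=ringfit(t,(378.5,217));rs,e2=ringfit(s,(277,306))
r=plane(t,*rt,16);print(rt,e1,rs,e2,r,plane(s,*rs,16),two(t,rt,s,rs))
kt=blob(t,"black",(368,244),8);k=plane(t,*kt[0],48);print("knob",kt[0],kt[1],k, np.linalg.norm((r-k)[:2]),np.degrees(np.arctan2(*(r-k)[1::-1])))
B=t["color"].astype(int)
m=((B[...,0]-B[...,2]>30)).astype(np.uint8);m[:,:340]=0;m[:,435:]=0;m[:150]=0;m[245:]=0
m=cv2.morphologyEx(m*255,cv2.MORPH_CLOSE,np.ones((3,3)))
for c in cv2.findContours(m,0,1)[0]:
    if cv2.contourArea(c)>15 or len(c)>8:
        vx,vy,x,y=cv2.fitLine(c,2,0,.01,.01).ravel()
        p=plane(t,x,y,20);q=plane(t,x-20*vx,y-20*vy,20);d=(p-q)*np.sign((p-q)[0]);print("rail",x,y,len(c),p.round(1),np.degrees(np.arctan2(d[1],d[0])))
togo(547,302,100,158.8)
E
```

```text
[378.07272085 217.00775019] [25.09010569 26.10284424] [276.19285583 305.04216894] [22.48859914 25.27320608] [ 534.78550582 -241.05080761   16.        ] [ 533.30340306 -244.37388105   16.        ] (array([ 534.40025546, -242.01969104,   12.22388557]), np.float64(1.8725035967578754))
knob [367.70597725 244.2126222 ] [4.97490311 6.43649673] [ 455.43164193 -202.34181228   48.        ] 88.29168722560046 -26.003225362881295
rail 406.86734 210.5 98 [ 552.4 -322.    20. ] -24.490112602730633
rail 363.16666 191.0 96 [ 608.6 -200.8   20. ] -24.470727503522514Traceback (most recent call last):
  File "<stdin>", line 13, in <module>
  File "h.py", line 44, in togo
    "" if yaw is None else f"turn z {-(yaw-ps[2]):.1f}","F",o["wrist_force"].round(1),o["gripper_width"].round(3),round(float(o["gripper_force"]),1))
                                                                                      ^^^^^^^^^^^^^^^^^^^^^^^^
AttributeError: 'float' object has no attribute 'round'
```

```bash
sed -i 's/o\["gripper_width"\].round(3)/round(float(o["gripper_width"]),3)/' h.py; python3 -c "
from h import *
togo(547.3,302,60,155.5)"
```

```text
t 0.1 tcp [214.  586.7 230.6] [-179.9   -0.   160. ] tool shift [-410.7 -153.   170.8] turn z 4.5 F [-0.4  1.4 -1.1] 1.0 0.0
```

```bash
python3 -m handwheel '[[-20,-8,0,0,0,0,0],[-55,-20,0,0,0,0,0],[-95,-35,0,0,0,0.5,0],[-140,-52,0,0,0,1,0],[-185,-69,0,0,0,2,0],[-230,-86,20,0,0,3,0],[-275,-102,50,0,0,4,0],[-315,-117,80,0,0,4.5,0],[-350,-130,110,0,0,4.5,0],[-380,-142,140,0,0,4.5,0],[-400,-149,160,0,0,4.5,0],[-411,-153,171,0,0,4.5,0],[-411,-153,171,0,0,4.5,0],[-411,-153,171,0,0,4.5,0]]' 30; python3 - <<'E'
from h import *
togo(547.3,302,10,155.5)
s=snapshot("side");cv2.imwrite("pics/c1.png",cv2.resize(s["color"][120:230,190:350],None,fx=4,fy=4))
E
```

```text
time: 1.5
tcp_pos: [547.5, 303.2, 60.8]
ee_rot: [180.0, -0.0, 155.5]
wrist_force: [0.2, 0.3, 0.3]
gripper_width: 1.0
gripper_force: 0.0
t 1.5 tcp [547.5 303.2  60.8] [180.   -0.  155.5] tool shift [-0.3 -1.2 50.8] turn z -0.0 F [0.2 0.3 0.3] 1.0 0.0
```

View pics/c1.png

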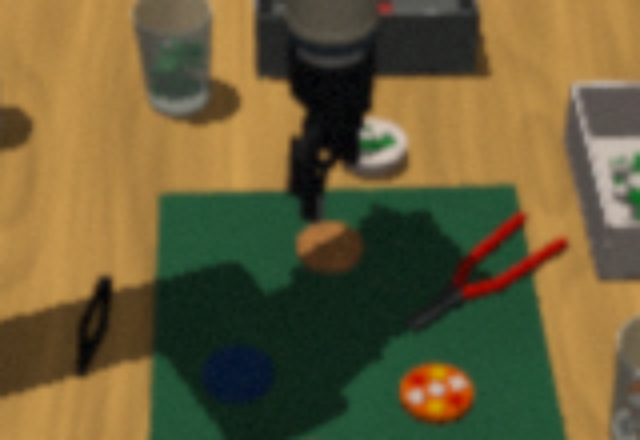

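The open gripper is above the cork disc, which is at crop (330,245). I'm descending.

```bash
python3 -m handwheel '[[0,-1,15,0,0,0,0],[0,-1,35,0,0,0,0],[0,-1,50,0,0,0,0],[0,-1,56,0,0,0,0],[0,-1,60,0,0,0,0.1],[0,-1,63,0,0,0,0.1],[0,-1,65,0,0,0,0.1],[0,-1,65,0,0,0,0.1]]'; python3 -m handwheel '[[0,0,0,0,0,0,1],[0,0,0,0,0,0,1],[0,0,0,0,0,0,1],[0,0,0,0,0,0,1],[0,0,0,0,0,0,1]]' 30;
```

```text
time: 2.35
tcp_pos: [547.6, 301.7, -4.5]
ee_rot: [180.0, 0.0, 155.5]
wrist_force: [-0.2, 0.1, -0.3]
gripper_width: 0.9
gripper_force: 0.0
time: 2.85
tcp_pos: [547.8, 301.8, -4.0]
ee_rot: [180.0, 0.0, 155.5]
wrist_force: [-1.2, -1.8, 5.6]
gripper_width: 0.731
gripper_force: 32.6
```

```bash
python3 -m handwheel '[[0,0,-2,0,0,0,1],[0,0,-10,0,0,0,1],[0,0,-30,0,0,0,1],[0,0,-50,0,0,0,1],[0,0,-70,0,0,0,1],[0,0,-80,0,0,0,1],[0,0,-80,0,0,0,1]]';python3 -m handwheel '[[-4,-9,0,0,0,0,1],[-13,-30,0,0,0,0,1],[-27,-63,0,0,0,0,1],[-43,-100,0,0,0,0,1],[-59,-137,0,0,0,0,1],[-75,-175,0,0,0,0,1],[-91,-213,0,0,0,0,1],[-107,-251,0,0,0,0,1],[-123,-289,0,0,0,0,1],[-139,-327,0,0,0,0,1],[-155,-364,0,0,0,0,1],[-171,-401,0,0,0,0,1],[-187,-438,0,0,0,0,1],[-201,-470,0,0,0,0,1],[-210,-491,0,0,0,0,1],[-214,-500,0,0,0,0,1],[-214,-500,0,0,0,0,1],[-214,-500,0,0,0,0,1]]'; python3 - <<'E'
from h import *
togo(534.9,-241.7,14,155.5)
E
```

```text
time: 3.55
tcp_pos: [548.4, 302.2, 77.0]
ee_rot: [179.9, 0.1, 155.5]
wrist_force: [-0.1, -0.5, -0.2]
gripper_width: 0.733
gripper_force: 32.9
time: 5.35
tcp_pos: [533.7, -241.1, 74.7]
ee_rot: [180.0, -0.1, 155.5]
wrist_force: [0.3, 1.0, -0.2]
gripper_width: 0.733
gripper_force: 32.9
t 5.3 tcp [ 533.7 -241.1   74.7] [ 1.800e+02 -1.000e-01  1.555e+02] tool shift [-1.5 -0.  60.7] turn z -0.0 F [ 0.3  1.  -0.2] 0.733 32.9
```

```bash
python3 -m handwheel '[[-1,0,10,0,0,0,1],[-1,0,25,0,0,0,1],[-1,0,40,0,0,0,1],[-1,0,50,0,0,0,1],[-1,0,55,0,0,0,1],[-1,0,58,0,0,0,1],[-1,0,60,0,0,0,1],[-1,0,60.5,0,0,0,1],[-1,0,61,0,0,0,1],[-1,0,61,0,0,0,1]]'
```

```text
time: 6.35
tcp_pos: [535.5, -242.6, 14.7]
ee_rot: [-180.0, 0.0, 155.5]
wrist_force: [-0.1, -1.2, -0.6]
gripper_width: 0.734
gripper_force: 32.9
```

```bash
python3 -m handwheel '[[1,0.5,1,0,0,0,1],[1,0.5,1.5,0,0,0,1],[1,0.5,2,0,0,0,1],[1,0.5,2.3,0,0,0,1],[1,0.5,2.3,0,0,0,1]]'; python3 -m handwheel '[[0,0,0,0,0,0,0.15],[0,0,0,0,0,0,0.15],[0,0,0,0,0,0,0.15],[0,0,-10,0,0,0,0.15],[0,0,-30,0,0,0,0.15],[0,0,-60,0,0,0,0],[0,0,-80,0,0,0,0],[0,0,-80,0,0,0,0]]'
```

```text
time: 6.85
tcp_pos: [534.6, -241.6, 12.1]
ee_rot: [-180.0, -0.0, 155.5]
wrist_force: [0.5, 0.1, 1.9]
gripper_width: 0.731
gripper_force: 33.1
time: 7.65
tcp_pos: [536.7, -242.6, 95.6]
ee_rot: [-180.0, 0.3, 155.5]
wrist_force: [0.6, -0.7, 1.0]
gripper_width: 1.003
gripper_force: 0.0
```

```bash
python3 -m handwheel '[[10,14,0,0,0,0,0],[32,44,0,0,0,0,0],[56,77,0,0,0,0,0],[80,110,0,0,0,0,0],[104,143,0,0,0,0,0],[128,176,0,0,0,0,0],[152,209,0,0,0,0,0],[176,242,0,0,0,0,0],[198,272,0,0,0,0,0],[215,295,10,0,0,0,0],[225,308,20,0,0,0,0],[228,312,30,0,0,0,0],[228,312,35,0,0,0,0],[228,312,35,0,0,0,0]]'; cat > meas.py <<'E'
from h import *
import sys
def pile(colour,ztop,n):
    """top-most disc centre versus ring, track axes, from top (disc) view; ring from first picture"""
    t,s=snapshot("top"),snapshot("side")
    A=blob(t,colour,(378-ztop*0.0,217),15);
    p=plane(t,*A[0],ztop)
    d=(p-np.array([534.79,-241.05,0]))[:2];a=np.radians(-24.5)
    print("px",A[0],A[1],"world",p.round(1),"off track x,y",np.round([d@[np.cos(a),np.sin(a)],d@[-np.sin(a),np.cos(a)]],1))
    c=cv2.resize(t["color"][180:260,340:420],(560,560),interpolation=cv2.INTER_CUBIC)
    cv2.imwrite(f"pics/p{n}.png",c)
    for q in ((t,(378,217)),(s,(277,306))):
        try: print("ring now",ringfit(*q))
        except Exception as e: print(e)
E
python3 -c "
from meas import *
pile('cork',26,1); togo(458.3,136.4,-4,155.5)"
```

```text
time: 9.05
tcp_pos: [455.8, 136.3, 56.0]
ee_rot: [-179.9, -0.1, 155.5]
wrist_force: [-0.3, -0.2, 1.0]
gripper_width: 0.999
gripper_force: 0.0
px [378.62061958 216.43012405] [22.36545563 23.26790619] world [ 534.9 -240.3   26. ] off track x,y [-0.2  0.7]
ring now (array([396.99930827, 228.2686615 ]), array([1.05963643, 3.77991358]))
ring now (array([293.45082347, 289.88095061]), array([2.95882384, 6.77267965]))
t 9.2 tcp [456.8 136.1  56.9] [-180.    -0.   155.4] tool shift [-1.3  0.9 60.9] turn z -0.1 F [ 0.2 -0.4 -0.4] 0.999 0.0
```

View pics/p1.png

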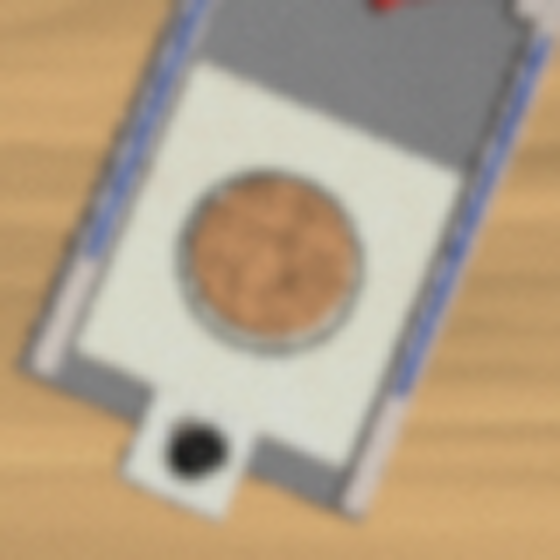

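The cork sits within about 1 mm of the ring's centre, at crop (272,255) inside the printed circle. Next is the blue disc.

```bash
python3 -m handwheel '[[-1,1,15,0,0,0,0],[-1,1,35,0,0,0,0],[-1,1,47,0,0,0,0],[-1,1,53,0,0,0,0],[-1,1,57,0,0,0,0.1],[-1,1,59,0,0,0,0.1],[-1,1,60,0,0,0,0.1],[-1,1,60,0,0,0,0.1]]'; python3 -m handwheel '[[0,0,0,0,0,0,1],[0,0,0,0,0,0,1],[0,0,0,0,0,0,1],[0,0,0,0,0,0,1],[0,0,0,0,0,0,1]]' 30;python3 -m handwheel '[[0,0,-2,0,0,0,1],[0,0,-10,0,0,0,1],[0,0,-30,0,0,0,1],[0,0,-55,0,0,0,1],[0,0,-80,0,0,0,1],[0,0,-95,0,0,0,1],[0,0,-100,0,0,0,1],[0,0,-100,0,0,0,1]]'; python3 -c "
from h import *
togo(534.6,-241.6,95,155.5)"
```

```text
time: 9.95
tcp_pos: [458.3, 137.5, -2.7]
ee_rot: [180.0, 0.0, 155.5]
wrist_force: [-0.7, 0.4, -1.0]
gripper_width: 0.904
gripper_force: 0.0
time: 10.45
tcp_pos: [458.4, 137.6, -2.5]
ee_rot: [180.0, 0.0, 155.5]
wrist_force: [-1.4, 0.2, 6.4]
gripper_width: 0.727
gripper_force: 31.7
time: 11.25
tcp_pos: [458.5, 137.5, 97.8]
ee_rot: [179.9, 0.1, 155.5]
wrist_force: [0.4, 0.3, -0.3]
gripper_width: 0.726
gripper_force: 32.9
t 11.2 tcp [458.5 137.5  97.8] [1.799e+02 1.000e-01 1.555e+02] tool shift [-226.7 -313.3    2.8] turn z -0.0 F [ 0.4  0.3 -0.3] 0.726 32.9
```

```bash
python3 -m handwheel '[[-7,-10,0,0,0,0,1],[-25,-35,0,0,0,0,1],[-47,-65,0,0,0,0,1],[-70,-97,0,0,0,0,1],[-93,-129,0,0,0,0,1],[-116,-161,0,0,0,0,1],[-139,-193,0,0,0,0,1],[-162,-224,0,0,0,0,1],[-185,-256,0,0,0,0,1],[-205,-284,0,0,0,0,1],[-219,-303,0,0,0,0,1],[-226,-312,2,0,0,0,1],[-226.5,-313,5,0,0,0,1],[-226.5,-313,20,0,0,0,1],[-226.5,-313,35,0,0,0,1],[-226.5,-313,48,0,0,0,1],[-226.5,-313,55,0,0,0,1],[-226.5,-313,58,0,0,0,1],[-226.5,-313,58,0,0,0,1]]';  python3 -c "
from h import *
togo(534.6,-241.4,25,155.5)"
```

```text
time: 13.15
tcp_pos: [534.0, -241.0, 38.5]
ee_rot: [180.0, -0.1, 155.5]
wrist_force: [0.7, -0.1, -0.7]
gripper_width: 0.724
gripper_force: 32.9
t 13.2 tcp [ 534.  -241.    38.5] [ 1.800e+02 -1.000e-01  1.555e+02] tool shift [-0.7 -0.1 13.5] turn z -0.0 F [ 0.7 -0.1 -0.7] 0.724 32.9
```

```bash
python3 -m handwheel '[[-0.5,0,5,0,0,0,1],[-0.5,0,9,0,0,0,1],[-0.5,0,12,0,0,0,1],[-0.5,0,13.5,0,0,0,1],[-0.5,0,14.3,0,0,0,1],[-0.5,0,14.3,0,0,0,1],[-0.5,0,14.3,0,0,0,1]]'
```

```text
time: 13.85
tcp_pos: [534.7, -241.7, 24.8]
ee_rot: [-180.0, 0.0, 155.5]
wrist_force: [-0.3, -0.6, -1.6]
gripper_width: 0.727
gripper_force: 32.9
```

Aligned. I'm lowering the last millimetre, releasing and retreating.

```bash
python3 -m handwheel '[[0,0,0.5,0,0,0,1],[0,0,1,0,0,0,1],[0,0,1,0,0,0,1],[0,0,1,0,0,0,1]]'; python3 -m handwheel '[[0,0,0,0,0,0,0.15],[0,0,0,0,0,0,0.15],[0,0,0,0,0,0,0.15],[0,0,-10,0,0,0,0.15],[0,0,-30,0,0,0,0.15],[0,0,-55,0,0,0,0],[0,0,-70,0,0,0,0],[0,0,-70,0,0,0,0]]'; python3 -c "
from h import *
togo(632.1,105.3,60,155.5)"
```

```text
time: 14.25
tcp_pos: [534.6, -241.6, 23.8]
ee_rot: [180.0, 0.0, 155.5]
wrist_force: [-0.8, -0.0, 0.3]
gripper_width: 0.729
gripper_force: 32.9
time: 15.05
tcp_pos: [536.2, -242.4, 96.4]
ee_rot: [-180.0, 0.3, 155.5]
wrist_force: [1.4, -0.3, 0.6]
gripper_width: 0.998
gripper_force: 0.0
t 15.1 tcp [ 536.2 -242.4   96.4] [-180.     0.3  155.5] tool shift [ 57.4 356.1  36.1] turn z -0.0 F [ 1.4 -0.3  0.6] 0.998 0.0
```

```bash
python3 -m handwheel '[[2,15,0,0,0,0,0],[7,45,0,0,0,0,0],[13,80,0,0,0,0,0],[19,117,0,0,0,0,0],[25,154,0,0,0,0,0],[31,191,0,0,0,0,0],[37,228,0,0,0,0,0],[43,265,0,0,0,0,0],[49,302,0,0,0,0,0],[53,330,10,0,0,0,0],[56,348,22,0,0,0,0],[57,356,33,0,0,0,0],[57,356,36,0,0,0,0],[57,356,36,0,0,0,0]]'; python3 -c "
from meas import *
pile('blue',36,2); togo(632.1,105.3,-3,155.5)"
```

```text
time: 16.45
tcp_pos: [629.4, 105.0, 56.3]
ee_rot: [-179.9, -0.1, 155.4]
wrist_force: [0.8, -0.4, -0.5]
gripper_width: 1.001
gripper_force: 0.0
px [379.18442269 215.91879431] [20.12378947 21.44823456] world [ 534.9 -239.6   36. ] off track x,y [-0.5  1.4]
ring now (array([397.02792867, 228.22663879]), array([0.96681579, 3.41627089]))
ring now (array([293.53112539, 289.89391041]), array([3.02698739, 6.61443901]))
t 16.6 tcp [630.4 104.7  57.6] [-180.    -0.   155.4] tool shift [-1.4  1.3 60.6] turn z -0.1 F [-0.2 -0.2 -0.3] 0.999 0.0
```

View pics/p2.png

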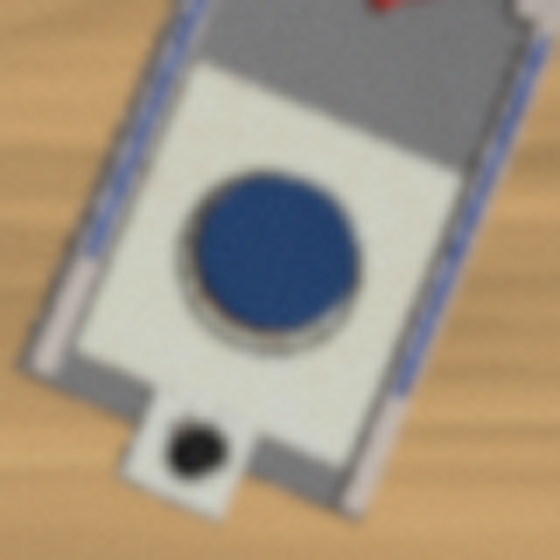

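The blue disc is stacked at crop (275,252), within about 1 mm of the cork. Next is the mosaic disc.

```bash
python3 -m handwheel '[[-1,1,15,0,0,0,0],[-1,1,35,0,0,0,0],[-1,1,47,0,0,0,0],[-1,1,53,0,0,0,0],[-1,1,57,0,0,0,0.1],[-1,1,59,0,0,0,0.1],[-1,1,60,0,0,0,0.1],[-1,1,60,0,0,0,0.1]]'; python3 -m handwheel '[[0,0,0,0,0,0,1],[0,0,0,0,0,0,1],[0,0,0,0,0,0,1],[0,0,0,0,0,0,1],[0,0,0,0,0,0,1]]' 40;python3 -m handwheel '[[0,0,-2,0,0,0,1],[0,0,-10,0,0,0,1],[0,0,-30,0,0,0,1],[0,0,-55,0,0,0,1],[0,0,-80,0,0,0,1],[0,0,-95,0,0,0,1],[0,0,-100,0,0,0,1],[0,0,-100,0,0,0,1]]'; python3 -c "
from h import *
togo(534.6,-241.6,95,155.5)"
```

```text
time: 17.35
tcp_pos: [632.3, 106.5, -1.9]
ee_rot: [180.0, 0.0, 155.5]
wrist_force: [-0.2, -1.2, 0.2]
gripper_width: 0.9
gripper_force: 0.0
time: 17.85
tcp_pos: [632.4, 106.5, -1.3]
ee_rot: [180.0, 0.1, 155.5]
wrist_force: [-0.7, 1.1, 5.6]
gripper_width: 0.726
gripper_force: 42.4
time: 18.65
tcp_pos: [632.2, 106.4, 98.3]
ee_rot: [180.0, 0.0, 155.5]
wrist_force: [-0.5, -0.8, -0.7]
gripper_width: 0.724
gripper_force: 43.7
t 18.6 tcp [632.2 106.4  98.3] [180.    0.  155.5] tool shift [ -55.8 -357.1    3.1] turn z -0.0 F [-0.5 -0.8 -0.7] 0.724 43.7
```

```bash
python3 -m handwheel '[[-2,-10,0,0,0,0,1],[-6,-35,0,0,0,0,1],[-11,-69,0,0,0,0,1],[-17,-105,0,0,0,0,1],[-23,-141,0,0,0,0,1],[-28,-177,0,0,0,0,1],[-34,-213,0,0,0,0,1],[-40,-249,0,0,0,0,1],[-45,-284,0,0,0,0,1],[-50,-316,0,0,0,0,1],[-54,-340,0,0,0,0,1],[-56,-354,2,0,0,0,1],[-56,-357,5,0,0,0,1],[-56,-357,15,0,0,0,1],[-56,-357,28,0,0,0,1],[-56,-357,40,0,0,0,1],[-56,-357,48,0,0,0,1],[-56,-357,51,0,0,0,1],[-56,-357,51,0,0,0,1],[-56,-357,51,0,0,0,1]]';  python3 -c "
from h import *
togo(534.6,-241.6,36,155.5)"
```

```text
time: 20.65
tcp_pos: [534.9, -241.6, 46.9]
ee_rot: [-180.0, 0.0, 155.5]
wrist_force: [0.8, -0.9, -1.2]
gripper_width: 0.72
gripper_force: 43.7
t 20.6 tcp [ 534.9 -241.6   46.9] [-180.     0.   155.5] tool shift [ 0.3 -0.2 10.9] turn z -0.0 F [ 0.8 -0.9 -1.2] 0.72 43.7
```

```bash
python3 -m handwheel '[[0.3,0,4,0,0,0,1],[0.3,0,7,0,0,0,1],[0.3,0,9.5,0,0,0,1],[0.3,0,10.5,0,0,0,1],[0.3,0,11,0,0,0,1],[0.3,0,11.5,0,0,0,1],[0.3,0,11.5,0,0,0,1],[0.3,0,11.5,0,0,0,1]]'
```

```text
time: 21.45
tcp_pos: [534.4, -241.5, 35.3]
ee_rot: [-180.0, 0.0, 155.5]
wrist_force: [-0.3, 0.4, -0.5]
gripper_width: 0.725
gripper_force: 43.7
```

```bash
python3 -m handwheel '[[0,0,0.4,0,0,0,1],[0,0,0.6,0,0,0,1],[0,0,0.6,0,0,0,1]]'; python3 -m handwheel '[[0,0,0,0,0,0,0.15],[0,0,0,0,0,0,0.15],[0,0,0,0,0,0,0.15],[0,0,-10,0,0,0,0.15],[0,0,-30,0,0,0,0.15],[0,0,-55,0,0,0,0],[0,0,-75,0,0,0,0],[0,0,-75,0,0,0,0]]'; python3 -c "
from h import *
togo(456.1,-206,110,155.5)"
```

```text
time: 21.75
tcp_pos: [534.4, -241.5, 34.8]
ee_rot: [180.0, 0.0, 155.5]
wrist_force: [-1.0, -0.4, 1.2]
gripper_width: 0.727
gripper_force: 43.9
time: 22.55
tcp_pos: [536.3, -242.4, 113.1]
ee_rot: [-180.0, 0.3, 155.5]
wrist_force: [0.3, -0.0, -0.2]
gripper_width: 1.001
gripper_force: 0.0
t 22.6 tcp [ 536.3 -242.4  113.1] [-180.     0.3  155.5] tool shift [88.1 -0.2  2.6] turn z -0.0 F [ 0.3 -0.  -0.2] 1.001 0.0
```

```bash
python3 -m handwheel '[[15,0,0,0,0,0,1],[40,0,0,0,0,0,1],[70,0,0,0,0,0,1],[100,0,0,0,0,0,1],[120,0,0,0,0,0,1],[130,0,0,0,0,0,1],[130,0,15,0,0,0,1],[130,0,35,0,0,0,1],[130,0,60,0,0,0,1],[130,0,78,0,0,0,1],[130,0,84,0,0,0,1],[130,0,86,0,0,0,1],[130,0,86,0,0,0,1],[130,0,86,0,0,0,1]]'; python3 -c "
from meas import *
pile('orange',46,3); togo(456.3,-205.8,24,155.5)"
```

```text
time: 23.95
tcp_pos: [416.7, -187.8, 24.3]
ee_rot: [-180.0, 0.1, 155.5]
wrist_force: [-0.2, -0.4, 0.8]
gripper_width: -0.005
gripper_force: 0.0
px [381.07984897 214.67901398] [21.17935435 25.12105052] world [ 536.8 -242.6   46. ] off track x,y [ 2.5 -0.6]
ring now (array([363.98925845, 232.98676046]), array([1.33418481, 7.70037397]))
ring now (array([279.22446187, 306.84186808]), array([10.23663203, 18.69005585]))
t 24.1 tcp [ 416.7 -187.8   24.4] [-1.800e+02  1.000e-01  1.555e+02] tool shift [-43.6   0.1   0.4] turn z -0.0 F [ 0.2 -0.5  0. ] -0.001 0.0
```

View pics/p3.png

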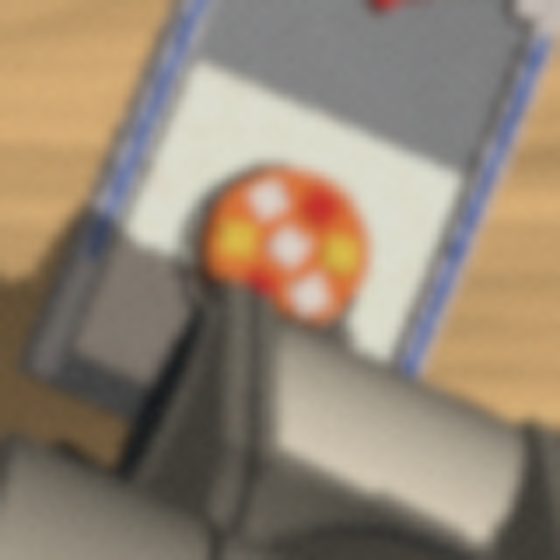

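The mosaic disc is on top with its tiles up, at crop (286,246), within about 2 mm, and partly hidden by the arm. Now I'm pushing the knob gently from behind.

```bash
python3 -m handwheel '[[-4,0,0,0,0,0,1],[-9,0,0,0,0,0,1],[-12,0,0,0,0,0,1],[-14,0,0,0,0,0,1],[-16,0,0,0,0,0,1],[-18,0,0,0,0,0,1],[-20,0,0,0,0,0,1],[-22,0,0,0,0,0,1],[-24,0,0,0,0,0,1],[-26,0,0,0,0,0,1],[-28,0,0,0,0,0,1],[-30.5,0,0,0,0,0,1],[-33,0,0,0,0,0,1],[-36,0,0,0,0,0,1],[-39,0,0,0,0,0,1],[-42,0,0,0,0,0,1],[-45,0,0,0,0,0,1],[-48,0,0,0,0,0,1],[-51,0,0,0,0,0,1],[-54,0,0,0,0,0,1]]'; python3 -c "
from meas import *
t=snapshot('top');c=(395,178)
import cv2
p=blob(t,'orange',(388,202),24);w=plane(t,*p[0],46);print(w,p[1]);togo(w[0],w[1],24)
"
```

```text
time: 26.05
tcp_pos: [465.4, -210.0, 23.6]
ee_rot: [-180.0, -0.0, 155.5]
wrist_force: [-1.7, 0.7, -0.7]
gripper_width: 0.004
gripper_force: 0.6
[ 579.7207491 -257.4516469   46.       ] [15.08242416 21.27283859]
t 26.1 tcp [ 466.1 -210.3   23.7] [-180.     0.   155.5] tool shift [-123.     4.4   -0.2]  F [-0.1  0.5 -1.3] -0.001 0.5
```

```bash
python3 -m handwheel '[[-2,0,0,0,0,0,1],[-4,0,0,0,0,0,1],[-6,0,0,0,0,0,1],[-8,0,0,0,0,0,1],[-10,0,0,0,0,0,1],[-12,0,0,0,0,0,1]]'; python3 -m handwheel '[[-2,0,0,0,0,0,1],[-4,0,0,0,0,0,1],[-6,0,0,0,0,0,1],[-8,0,0,0,0,0,1]]';  python3 - <<'E'
from h import *
togo(0,0,0)
t=snapshot("top");s=snapshot("side")
W=np.zeros((480,800,3),np.uint8)
W[:480,:400]=cv2.resize(t["color"][130:226,355:435],(400,480),interpolation=cv2.INTER_CUBIC)
W[:300,400:]=cv2.resize(s["color"][285:360,265:365],(400,300),interpolation=cv2.INTER_CUBIC)
cv2.imwrite("pics/push1.png",W)
E
```

```text
time: 26.7
tcp_pos: [476.2, -214.9, 23.6]
ee_rot: [-180.0, -0.0, 155.5]
wrist_force: [-2.2, 1.3, 1.4]
gripper_width: -0.003
gripper_force: 1.2
time: 27.1
tcp_pos: [483.5, -218.3, 23.6]
ee_rot: [-180.0, -0.0, 155.5]
wrist_force: [-2.3, 1.1, 1.9]
gripper_width: 0.0
gripper_force: 1.4
t 27.1 tcp [ 483.5 -218.3   23.6] [-180.    -0.   155.5] tool shift [530.4  -2.3  23.7]  F [-2.3  1.1  1.9] 0.0 1.4
```

View pics/push1.png

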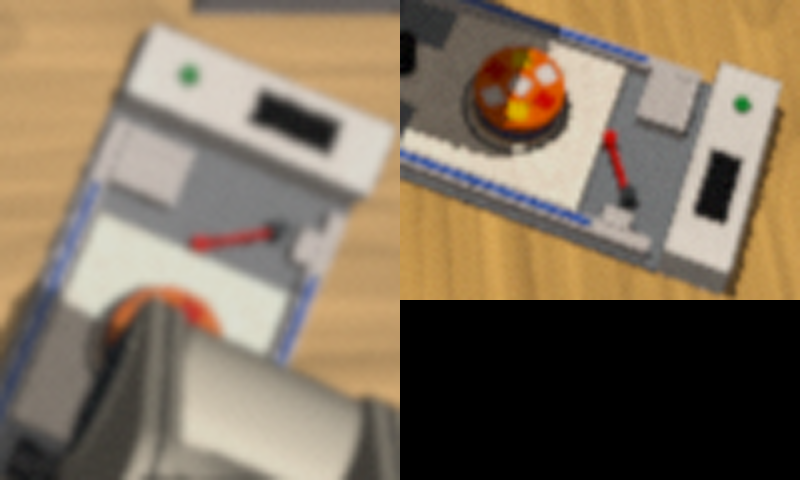

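The pile is intact and the tray's front edge, at crop (190,240), has just reached the lever tip, so about 19 mm remain.

```bash
python3 -m handwheel '[[-2,0,0,0,0,0,1],[-4,0,0,0,0,0,1],[-6,0,0,0,0,0,1],[-8,0,0,0,0,0,1],[-10,0,0,0,0,0,1],[-12,0,0,0,0,0,1],[-13.5,0,0,0,0,0,1],[-14.5,0,0,0,0,0,1],[-15,0,0,0,0,0,1]]'; python3 -m handwheel '[[-0.7,0,0,0,0,0,1],[-1.4,0,0,0,0,0,1],[-2,0,0,0,0,0,1],[-2,0,0,0,0,0,1]]';  python3 -m handwheel '[[-0.7,0,0,0,0,0,1],[-1.4,0,0,0,0,0,1],[-1.4,0,0,0,0,0,1]]'
```

```text
time: 28.1
tcp_pos: [497.1, -224.5, 23.6]
ee_rot: [180.0, -0.0, 155.5]
wrist_force: [-2.2, 1.3, -0.4]
gripper_width: 0.002
gripper_force: 1.1
time: 28.5
tcp_pos: [498.9, -225.3, 23.6]
ee_rot: [180.0, 0.0, 155.5]
wrist_force: [-1.7, 0.2, -0.6]
gripper_width: -0.002
gripper_force: 0.8
time: 28.8
tcp_pos: [499.0, -225.3, 23.6]
ee_rot: [180.0, -0.1, 155.5]
wrist_force: [-5.0, 2.1, 3.9]
gripper_width: -0.003
gripper_force: 3.0
```

```bash
python3 -m handwheel '[[-0.7,0,0,0,0,0,1],[-1.4,0,0,0,0,0,1],[-2,0,0,0,0,0,1],[-2,0,0,0,0,0,1]]'; python3 -m handwheel '[[3,0,0,0,0,0,1],[10,0,0,0,0,0,1],[25,0,0,0,0,0,1],[40,0,0,0,0,0,1],[55,0,0,0,0,0,1],[70,0,-30,0,0,0,1],[90,0,-60,0,0,0,1],[110,50,-90,0,0,0,1],[110,90,-120,0,0,0,1],[110,130,-130,0,0,0,1],[110,170,-130,0,0,0,1],[110,200,-130,0,0,0,1],[110,200,-130,0,0,0,1],[110,200,-130,0,0,0,1]]';  python3 - <<'E'
from h import *
t=snapshot("top");s=snapshot("side")
W=np.zeros((480,800,3),np.uint8)
W[:480,:400]=cv2.resize(t["color"][130:226,355:435],(400,480),interpolation=cv2.INTER_CUBIC)
W[:300,400:]=cv2.resize(s["color"][285:360,265:365],(400,300),interpolation=cv2.INTER_CUBIC)
cv2.imwrite("pics/push2.png",W)
E
```

```text
time: 29.2
tcp_pos: [499.1, -225.3, 23.3]
ee_rot: [180.0, -0.4, 155.5]
wrist_force: [-10.7, 4.7, 7.0]
gripper_width: -0.005
gripper_force: 5.5
time: 30.6
tcp_pos: [485.2, 1.4, 153.7]
ee_rot: [180.0, 0.1, 155.6]
wrist_force: [0.3, 0.3, -0.2]
gripper_width: -0.005
gripper_force: 0.0
```

View pics/push2.png

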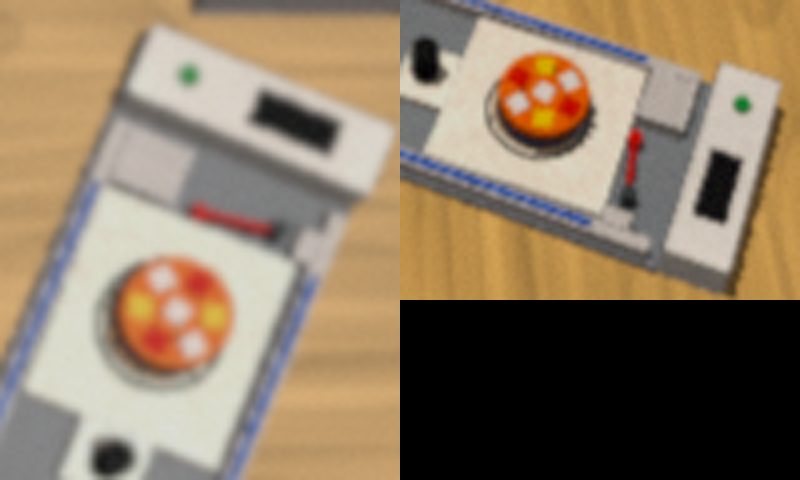

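The tray is against the stop block, the lever lies flat against its edge, at crop (230,215), and the stack is still centred. I'm handing in.

```bash
python3 -c "
from rig import close_job
print(close_job())"
```

```text
the job is handed in; nothing more can be done
None
```

The cork, blue and mosaic discs are stacked on the tray and pushed home against the stops with the lever pressed. In the last pictures the pile is about 3 mm off the ring's centre. The job was handed in at about 31 s; no verdict came back.

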